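# Set the filter dial and read a sample in a photometer

## Robot

A 6-joint arm with a two-finger parallel gripper is mounted at the origin on a cart in front of the work surface, level with it; the furniture and walls round the work are solid. World frame = base frame: x ahead of the robot, y to its left, z up, the work surface at z = 0. Lengths are in m, angles in rad, forces in N, time in s.
With the tool pointing down it reaches from about 0.375 to 0.975 m from the base axis. Payload 3.8 kg.
Tool frame: the origin (TCP) lies midway between the tips of the shut fingers; the grasp point (between the pads) lies 19 mm behind it; z points along the fingers, y is the line along which they close (so a half turn about z gives the same grasp; the last joint's range is limited). The gripper opens to 85 mm and grips with 20 to 120 N. Pads are 22 mm wide; open, the fingers measure 114 mm over their backs; the gripper's body (76 mm by 85 mm) begins 54 mm behind the grasp point. The pads swing forward as they close: fully open they stand 13 mm farther back than shut.
Start: joints at [1.296, 0.264, 1.604, -0, 1.274, -0.037], TCP at [0.159, 0.656, 0.231] pointing down, gripper open.
Joint ranges: [-2.63, 2.63], [-0.94, 2.18], [0.31, 2.57], [-1.31, 4.45], [0, 2.66], [-2.55, 2.55]. Speed limits (rad/s): [2.57, 2.57, 3.14, 3.14, 3.14, 3.14].

## Interface

Orientations are given as a rotation vector (axis times angle).
In Python, from workcell import bot, read_camera, camera_info, ticket gives the robot as it stands.
- The arm moves only by the tool servo_tool, never from a script. Its argument "targets" is a list of rows, each an object of numbers: "hand": the closure, from -1 (fully open) to 1 (shut); "x", "y", "z": the shift along the tool's x, y, z as a fraction of full scale; "roll": the turn about the tool's z as a fraction of full scale. In form: [{"hand": .., "x": .., "y": .., "z": .., "roll": ..}, ...]. A call has 1 to 10 rows; each row is the pose to reach, as a shift and turn from the pose commanded when the call began, along the tool's axes at that moment, turning the shorter way round; what a row does not reach only later rows make up. Full scale, the value 1, is 50 cm for a shift and 180 degrees for a turn. A row lasts 1/12 s, in which the tool goes at most 41.7 mm and 7.16 degrees, less where a joint would pass 70% of its speed; a pose out of reach is approached as far as the arm can. A call with a number of a shift or a turn outside -1 to 1 is refused whole. A call with a gripper value outside its range is refused whole. The fingers move at their own pace and stop on an object; "grip_force" is the grip in N (left out, the last holds). Time passes only in rows, so rows that repeat a pose let the fingers close. It gives the time, the measured TCP pose, the force, the opening and the grip force at its end, in the units of the state.
- bot.read_state(): the state, without advancing time (a new reading comes with each control period).
- read_camera(name): name is "side" or "top"; returns the picture (384x512x3 uint8, red, green, blue); there is no depth.
- camera_info(name): a dict with "fx", "fy", "cx", "cy" (pixels), "eye" and "orientation" of the camera in the world. Camera axes: x right, y down, z forward; pixel columns grow to the right and rows downward; lengths in m; the calibration is good to about 2 mm. A picture is of the moment at which its call begins. camera_info takes no time and is no camera call.
- ticket.finish_job(): hands the job in; it is judged then, once.
The state is a dict: "time": time; "q": joint angles; "joint_vel": joint speeds; "joint_torque": joint torques, N m; "tool_pos": TCP position; "tcp_rot": TCP orientation; "wrist_force": force on the tool from outside, world axes, zero at the start; "torque": the same for the moment, N m; "width": opening from 0.0 (shut) to 1.0 (fully open); "grip_force": force on a finger pad.
Only numpy, scipy, OpenCV 4.12 (cv2) and the standard library are available. Lean on these libraries where they do the work, as an engineer would, in place of code of your own. Each camera call takes 0.05 s, during which the arm holds its last target. There are 200 camera calls.

## Task

Take a reading of the vial that stands in the desk photometer, using only the fingertips and gripping nothing: turn the large knurled filter dial by friction until its white pointer clicks in at the three-dot mark (at the front, on the side away from the lid), and push the open light-shield lid fully shut over the vial. Only when the dial is set and the lid is shut, press the round white read key all the way in and let it go. Do not lift the vial out of its well, and leave the bottles, the spot plate and the marker round the photometer where they are.

Things in the scene. Friction and masses are not known exactly. Their poses are not given: they have to be found in the camera images.
- photometer: desk filter photometer, fixed, 195 (x) x 165 (y) x 56 mm; origin under its centre at desk height, x to its back, y to its left as seen from its front (-x side), z up. The front deck (x -97 to +20 mm), with a large black dial and a round white key, is 40 mm high; the white back block is 56 mm high, with the lid over the vial at its left and a flat display at its right
- filter_dial (a joint): dial angle, rad, growing counter-clockwise seen from above; 0 (also 2 pi, -2 pi) = pointer at the three-dot mark at the front. Turns endlessly both ways, six detents 60 degrees apart; starts in one of the other five or poised between two of them. Marks of 1 to 6 white dots lie clockwise: two dots at 60 degrees, one at 120, six at 180, five at 240, four at 300. Let go near a detent, it falls in
- dial_axis (a point): on the dial's upright axis, at its top face (54 mm above desk, 14 above deck; x -35, y +25 mm from the photometer's origin). The dial: a flat black rubber disc, 80 mm across, knurled rim. Closed fingertips pressed on top 28 mm from the axis with about 10 N (8 to 20) and moved round it carry it along with up to 15 % slip; lighter, they slide. A detent holds with 0.8 N there
- dial_pointer (a point): on the dial's one white pointer line, 36 mm from the axis, on the top face; turns with the dial
- mark_three (a point): the mark of three white dots in a row on the deck, 47 mm from the dial's axis towards the photometer's front
- light_lid (a joint): lid angle, rad: 0 shut, 1.75 fully open; starts at 1.05 to 1.6 and stays at any angle by hinge friction (0.016 N m, under 1 N at the far end). Open, the lid stands up with its flat top turned to the back and its far end about 50 mm above the hinge: push it from behind near the far end towards the front, then down
- lid_hinge (a point): middle of the lid's hinge line (along the photometer's y), 56 mm above desk; x +82, y +30 mm from the photometer's origin. The lid is a black hood hinged at its lower back edge, 46 mm wide, 3 mm walls: shut, it reaches 50 mm from the hinge towards the front (a tab at its upper front edge 59 mm) and 24 mm up
- lid_top (a point): middle of the lid's outer top face, 25 mm from the hinge and 24 mm off the hinge plane; moves with the lid
- read_key (a joint): travel of the read key, m: 0 up, 0.004 fully in; 1.4 N to start, 4.2 N at the bottom, springs back
- key_top (a point): middle of the top of the read key, round, white, 20 mm across, 8 mm above the deck, at the photometer's front right (x -50, y -54 mm from its origin)
- sample_vial: capped glass vial, 24 mm across and 60 mm high, standing loose in the well under the lid; its black cap stands 16 mm out of the well. Origin under its centre, 12 mm above the desk. Only to be covered, not to be lifted
- vial_left: dropper bottle, 22 mm across and 63 mm high, loose, at the photometer's left side; origin under its centre. To be left alone
- vial_back: dropper bottle, 22 mm across and 63 mm high, loose, behind the photometer's right side; origin under its centre. To be left alone
- tile: white spot plate with wells, 85 x 118 x 13 mm, loose, to the left of the photometer's back; origin under its centre. To be left alone
- marker: felt marker lying along y, 132 mm long, 17 mm thick, loose, in front of the photometer; origin under its centre. To be left alone

How it is judged:
On the way, in this order (a step that is already met when the one before it is completed fails the run):
1. the dial has clicked in at the three-dot mark and the lid is shut ((value of joint filter_dial between -0.12 and 0.12 rad or value of joint filter_dial between 6.16319 and 6.40319 rad or value of joint filter_dial between -6.40319 and -6.16319 rad) and value of joint light_lid below 0.05 rad), for 0.2 s.
2. the read key is pressed in (value of joint read_key above 0.0028 m), for 0.05 s.
At the end, for the whole second after the job is handed in: the dial rests in the detent with its pointer at the three-dot mark (within 0.12 rad), the lid is shut (within 0.05 rad), the read key has been pressed and has come up again (within 1 mm), and the vial stands in its well (all of step 1 and value of joint read_key below 0.001 m and z of sample_vial in the frame of photometer below 0.018 m); the robot touches nothing.
It fails at once if the read key is pressed while the lid is open or the dial is off the three-dot mark (value of joint read_key above 0.002 m and (not (value of joint filter_dial between -0.12 and 0.12 rad or value of joint filter_dial between 6.16319 and 6.40319 rad or value of joint filter_dial between -6.40319 and -6.16319 rad) or value of joint light_lid above 0.1 rad)).
It fails at once if the sample vial is lifted in its well by more than 10 mm (z of sample_vial in the frame of photometer above 0.022 m).
It fails at once if a dropper bottle, the spot plate or the marker is moved by more than 15 mm (distance of any of vial_left, vial_back, tile, marker from where it was at the start of the episode above 0.015 m).
It also fails if it takes over 48 s, if anything falls off the work surface, if the arm or the gripper's body presses on something with over 40 N, if the wrist force passes 120 N, or if a joint passes its speed limit or range.

## Working session

There is one attempt and no reset: what is moved stays moved. The work goes in short steps, Python scripts to look and compute and a tool call to move; the robot and the scene stay as the last step left them, time stands still between calls to the robot, and variables do not carry over. Pictures are saved under pics/ and viewed, at most 10 in all, crops included, and the job is handed in when it is done.

Besides the shell and the picture viewer there is one more tool, called after "Emit:" as name([rows], argument=value, ...), one row to a line, values as JSON. servo_tool: Moves the arm, as the interface text tells. Its arguments: {"type":"object","properties":{"targets":{"type":"array"},"grip_force":{"type":"number"}},"required":["targets"]}

```bash
mkdir -p pics; python3 - <<'E'
from workcell import bot, read_camera, camera_info
import cv2
for n in("top","side"):
    im=read_camera(n); cv2.imwrite(f"pics/{n}0.png",im[:,:,::-1]); print(n,camera_info(n))
s=bot.read_state(); print(s)
E
```

```text
top {'fx': 375.1889209551263, 'fy': 375.1889209551263, 'cx': 253.84261823380797, 'cy': 184.95609250107, 'eye': array([0.42259026, 0.26058051, 0.93904938]), 'orientation': array([-2.14846536,  2.16244124, -0.19607558])}
side {'fx': 497.4452741538226, 'fy': 497.4452741538226, 'cx': 257.7620737797589, 'cy': 190.41545309629697, 'eye': array([ 0.03246612, -0.16144923,  0.63457271]), 'orientation': array([-2.10021523,  1.00781227, -0.43339607])}
{'time': 0.1, 'q': array([ 1.29609211e+00,  2.64647809e-01,  1.60525666e+00, -7.77516306e-07,
        1.27369860e+00, -3.68811249e-02]), 'joint_vel': array([ 0.00128684, -0.00231882, -0.00389822,  0.00085893, -0.00046366,
        0.00068686]), 'joint_torque': array([ 9.71314284e-05, -5.16700673e+01, -3.68591273e+01, -8.44368424e-05,
        6.23849861e-03,  3.15763407e-05]), 'tool_pos': array([0.15883003, 0.65536032, 0.23009636]), 'tcp_rot': array([-0.37265442, -3.11909732,  0.00311957]), 'wrist_force': array([ 0.32092901, -0.16857336,  0.62090447]), 'torque': array([0.01782955, 0.0218739 , 0.01869767]), 'grip_force': 0.0, 'width': 1.0000634826990622}
```

View pics/top0.png

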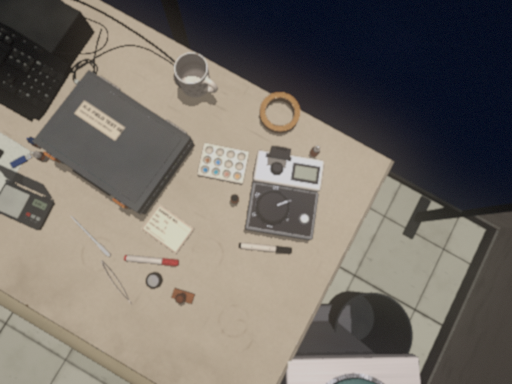

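View pics/side0.png

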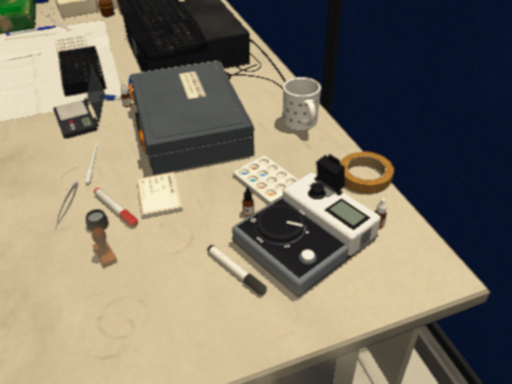

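The top view shows the photometer around px (285,195): dial about (272,207), key (304,218), lid about (279,155). In the side view the dial is at (280,225), the key at (308,257) and the lid at (330,172). Next I'll enlarge both and compute the positions.

```bash
cat > h.py <<'E'
import numpy as np, cv2
from scipy.spatial.transform import Rotation as R
from workcell import bot, read_camera, camera_info
I={n:camera_info(n) for n in("top","side")}
def ray(n,u,v):
    c=I[n]; d=R.from_rotvec(c["orientation"]).apply([(u-c["cx"])/c["fx"],(v-c["cy"])/c["fy"],1]); return c["eye"],d
def plane(n,u,v,z):
    e,d=ray(n,u,v); return e+d*(z-e[2])/d[2]
def proj(n,p):
    c=I[n]; q=R.from_rotvec(c["orientation"]).inv().apply(np.asarray(p)-c["eye"]); return np.array([c["cx"]+c["fx"]*q[0]/q[2],c["cy"]+c["fy"]*q[1]/q[2]])
def crop(n,im,x0,y0,w,h,k,out):
    cv2.imwrite(out,cv2.resize(im[y0:y0+h,x0:x0+w,::-1],None,fx=k,fy=k,interpolation=cv2.INTER_CUBIC))
E
python3 - <<'E'
from h import *
t=cv2.imread("pics/top0.png")[:,:,::-1]; s=cv2.imread("pics/side0.png")[:,:,::-1]
a=cv2.resize(t[140:245,235:335],None,fx=4,fy=4,interpolation=cv2.INTER_CUBIC)
b=cv2.resize(s[145:305,220:400],None,fx=2.2,fy=2.625,interpolation=cv2.INTER_CUBIC)
cv2.imwrite("pics/c0.png",np.hstack([a,b])[:,:,::-1])
print(plane("top",272,207,.054),plane("side",280,225,.054),plane("top",304,218,.048),plane("side",308,256,.048))
E
```

```text
[0.50540436 0.19148565 0.054     ] [0.49484916 0.18258845 0.054     ] [0.47925257 0.11511678 0.048     ] [0.47265929 0.11105974 0.048     ]
```

View pics/c0.png

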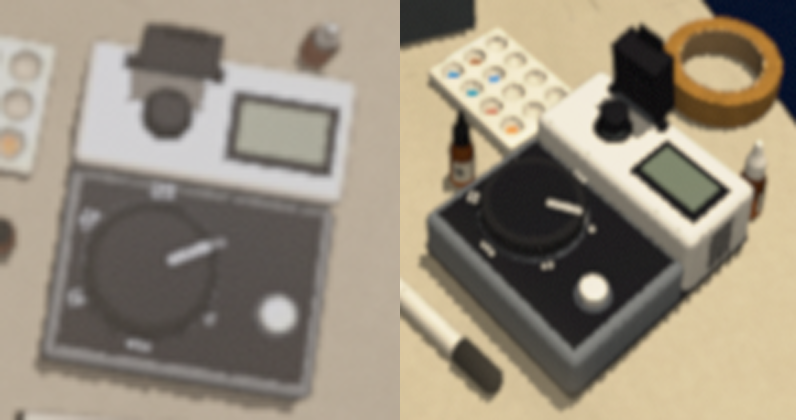

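The crops show the pointer at about the upper-right (five-dot) mark in the top view, and the lid open and nearly upright behind the black vial cap. The three-dot mark is at the bottom, crop (139,345). Next I'll fit the planar pose.

```bash
cat > m.py <<'E'
from h import *
from scipy.optimize import least_squares
t=cv2.imread("pics/top0.png")[:,:,::-1]; s=cv2.imread("pics/side0.png")[:,:,::-1]
def cen(im,x0,y0,x1,y1,th):
    g=im[y0:y1,x0:x1].min(2).astype(float)
    w=np.clip(g-th,0,None); yy,xx=np.mgrid[y0:y1,x0:x1]; return (w*xx).sum()/w.sum(),(w*yy).sum()/w.sum()
kt=cen(t,298,212,311,226,110); ks=cen(s,298,247,318,264,150)
T=lambda a,b:(235+(a+.5)/4-.5,140+(b+.5)/4-.5)
S=lambda a,b:(220+(a-400+.5)/2.2-.5,145+(b+.5)/2.625-.5)
m=lambda d:(-35-47*np.cos(np.radians(d)),25+47*np.sin(np.radians(d)),40)
obs=[("top",kt,(-50,-54,48)),("side",ks,(-50,-54,47)),
("top",T(139,345),m(0)),("top",T(75,297),m(60)),("top",T(90,218),m(120)),("top",T(163,190),m(180)),("top",T(220,242),m(240)),("top",T(210,320),m(300)),
("side",S(487,249),m(60)) if 0 else ("side",S(547,266),m(300)) if 0 else ("top",T(139,345),m(0))]
def world(p,q): c,s_=np.cos(p[2]),np.sin(p[2]); q=np.array(q)/1000; return np.array([p[0]+c*q[0]-s_*q[1],p[1]+s_*q[0]+c*q[1],q[2]])
if __name__=="__main__":
    f=lambda p:np.concatenate([proj(n,world(p,q))-px for n,px,q in obs])
    r=least_squares(f,[.52,.17,0]); p=r.x
    print(p,np.round(r.fun.reshape(-1,2),1))
    for n,q in [("side",m(0)),("side",m(60)),("side",m(240)),("side",m(300)),("side",(-50,-54,48)),("side",(-97,82,40)),("side",(-97,-82,40))]:
        u=proj(n,world(p,q)); print(q,u,"crop",(u[0]-220)*2.2+400,(u[1]-145)*2.625)
    for n,px in (("top",T(212,243)),("side",S(581,210))):
        w=plane(n,*px,.054); a=world(p,(-35,25,54)); d=w-a; c,s_=np.cos(p[2]),np.sin(p[2])
        l=np.array([c*d[0]+s_*d[1],-s_*d[0]+c*d[1]]); print("pointer",l,"angle",np.degrees(np.arctan2(-l[1],-l[0])))
E
python3 m.py
```

```text
[ 0.53705438  0.15906837 -0.18210633] [[ 0.   0.4]
 [ 0.3 -1.1]
 [-0.5  0.3]
 [ 0.5 -0.4]
 [ 0.1  0.2]
 [-0.   0.7]
 [ 0.7  0.1]
 [ 0.1 -0.2]
 [-0.5  0.3]]
(np.float64(-82.0), np.float64(25.0), 40) [259.56167732 238.37976288] crop 487.0356901078303 245.121877561028
(np.float64(-58.5), np.float64(65.70319397786861), 40) [254.53005298 218.59023504] crop 475.9661165654113 193.17436697862414
(np.float64(-11.499999999999979), np.float64(-15.703193977868601), 40) [307.94874663 231.29120847] crop 593.4872425932028 226.51442223808738
(np.float64(-58.5), np.float64(-15.703193977868615), 40) [287.09841574 245.21554632] crop 547.6165146278429 263.06580909414066
(-50, -54, 48) [307.91352327 252.73500672] crop 593.4097511839602 282.8043926347242
(-97, 82, 40) [230.83892753 224.10970069] crop 423.8456405672807 207.66296432235282
(-97, -82, 40) [298.43682303 282.56206504] crop 572.5610106558506 361.10042073834194
pointer [ 0.02011206 -0.03289795] angle 121.43940077152303
pointer [ 0.01672134 -0.03280102] angle 117.01162481061284
```

```bash
cat > g.py <<'E'
from m import *
P=np.array([.53705,.15907,-.18211])
def togo(loc,yaw=None,pos=None):
    st=bot.read_state(); Rm=R.from_rotvec(st["tcp_rot"]); d=Rm.inv().apply(world(P,loc)-st["tool_pos"]); return d
if __name__=="__main__":
    st=bot.read_state(); Rm=R.from_rotvec(st["tcp_rot"]).as_matrix(); print(Rm.round(3))
    c,s_=np.cos(P[2]),np.sin(P[2])
    for sg in(1,-1):
        W=np.array([[sg*c,sg*s_,0],[sg*s_,-sg*c,0],[0,0,-1]]).T
        W=np.column_stack([[sg*c,sg*s_,0],[sg*s_,-sg*c,0],[0,0,-1]])
        print(sg,"roll deg",np.degrees(R.from_matrix(Rm.T@W).as_rotvec()))
    a=np.radians(150); q=(-35+28*np.cos(a),25+28*np.sin(a),90); print("shift",togo(q)/.5, world(P,q))
    t0=[]
    for th in(1.05,1.2,1.3,1.4,1.5,1.6):
        w=lambda r,n,y:proj("side",world(P,(82-r*np.cos(th)+n*np.sin(th),30+y,56+r*np.sin(th)+n*np.cos(th))))
        v=lambda r,n,y:proj("top",world(P,(82-r*np.cos(th)+n*np.sin(th),30+y,56+r*np.sin(th)+n*np.cos(th))))
        print(th,"side crop",[(((u:=w(50,n,y))[0]-220)*2.2+400,(u[1]-145)*2.625) for n in(0,24) for y in(23,-23)],"top crop",[((u:=v(50,n,y))[0]*4-940,u[1]*4-560) for n in(0,24) for y in (23,-23)])
E
python3 g.py | sed 's/np.float64//g'
```

```text
[[-0.972  0.236 -0.001]
 [ 0.236  0.972 -0.002]
 [ 0.    -0.002 -1.   ]]
1 roll deg [-1.14365533e-02  1.77429113e-01  1.76807800e+02]
-1 roll deg [-0.11496446 -0.00741027 -3.19211084]
shift [-0.84635167 -0.71459012  0.28156684] [0.48584414 0.20815533 0.09      ]
1.05 side crop [((597.7267354680663), (56.79077686546373)), ((640.706506347993), (90.49631230703525)), ((617.3906873580449), (29.431495844171362)), ((660.895091310718), (62.17380418410506))] top crop [((135.00202475484502), (90.85491365237715)), ((214.14623682819888), (104.9185646230519)), ((142.54684872693156), (51.003344761800236)), ((222.48929086816702), (65.2124969674602))]
1.2 side crop [((604.0780459864467), (48.668023298850414)), ((647.205210283206), (82.06759625738131)), ((624.807411922103), (24.357689575011012)), ((668.341815389801), (56.78180433376397))] top crop [((137.3568228072388), (78.24900773078002)), ((216.69923745673896), (92.34902669019891)), ((144.97089388333393), (36.95150618791354)), ((224.79123527231263), (51.14024026052448))]
1.3 side crop [((608.4738446962784), (43.81202864731166)), ((651.678603809653
[... 743 characters left out ...]
(660.733108604351), (68.46820532523495)), ((638.6766250495153), (19.083887444049864)), ((682.1257219748802), (50.95146761741718))] top crop [((142.00413915959234), (52.37945770004853)), ((221.4370910865939), (66.49792199706371)), ((149.1588758656569), (11.473379795907022)), ((228.4039942956399), (25.5621718561556))]
1.6 side crop [((621.8836861714486), (32.48143000930067)), ((665.2119412791939), (65.08058839474913)), ((642.8342224772271), (18.813874227135347)), ((686.2134882056353), (50.52584370245022))] top crop [((143.46805338956142), (43.93134851894649)), ((222.83879020521817), (58.03952256812124)), ((150.30125846995043), (4.115707203291208)), ((229.26576911585516), (18.155274013735152))]
```

Emit:
servo_tool([
  {"hand":1,"x":-0.4,"y":-0.35,"z":0,"roll":-0.0177},
  {"hand":1,"x":-0.846,"y":-0.715,"z":0.1,"roll":-0.0177},
  {"hand":1,"x":-0.846,"y":-0.715,"z":0.1,"roll":-0.0177},
  {"hand":1,"x":-0.846,"y":-0.715,"z":0.1,"roll":-0.0177},
  {"hand":1,"x":-0.846,"y":-0.715,"z":0.1,"roll":-0.0177},
  {"hand":1,"x":-0.846,"y":-0.715,"z":0.1,"roll":-0.0177},
  {"hand":1,"x":-0.846,"y":-0.715,"z":0.1,"roll":-0.0177},
  {"hand":1,"x":-0.846,"y":-0.715,"z":0.1,"roll":-0.0177},
  {"hand":1,"x":-0.846,"y":-0.715,"z":0.1,"roll":-0.0177},
  {"hand":1,"x":-0.846,"y":-0.715,"z":0.1,"roll":-0.0177},
])

```text
time: 0.93
tool_pos: [0.4042, 0.319, 0.1944]
tcp_rot: [-0.285, -3.128, 0.0]
wrist_force: [0.5, 1.0, -0.6]
width: -0.002
grip_force: 0.0
```

```bash
python3 - <<'E'
from g import *
a=np.radians(150)
print(togo((-35+28*np.cos(a),25+28*np.sin(a),90))/.5, bot.read_state()["tool_pos"])
for k in range(14):
    b=np.radians(150-10*k); dx=28*(np.cos(b)-np.cos(a)); dy=28*(np.sin(b)-np.sin(a)); print(150-10*k,round(-dx/500,4),round(dy/500,4))
E
```

```text
[-0.20080183 -0.18845801  0.20875201] [0.40416525 0.31900847 0.19437404]
150 -0.0 0.0
140 -0.0056 0.008
130 -0.0125 0.0149
120 -0.0205 0.0205
110 -0.0293 0.0246
100 -0.0388 0.0271
90 -0.0485 0.028
80 -0.0582 0.0271
70 -0.0677 0.0246
60 -0.0765 0.0205
50 -0.0845 0.0149
40 -0.0914 0.008
30 -0.097 0.0
20 -0.1011 -0.0088
```

Emit:
servo_tool([
  {"hand":1,"x":-0.2,"y":-0.188,"z":0.1},
  {"hand":1,"x":-0.2,"y":-0.188,"z":0.2},
  {"hand":1,"x":-0.2,"y":-0.188,"z":0.2},
  {"hand":1,"x":-0.2,"y":-0.188,"z":0.2},
  {"hand":1,"x":-0.2,"y":-0.188,"z":0.2},
  {"hand":1,"x":-0.2,"y":-0.188,"z":0.2},
  {"hand":1,"x":-0.2,"y":-0.188,"z":0.2},
  {"hand":1,"x":-0.2,"y":-0.188,"z":0.2},
])

```text
invalid input
```

```bash
python3 - <<'E'
from g import *
a=np.radians(150)
print(togo((-35+28*np.cos(a),25+28*np.sin(a),54))/.5, bot.read_state()["tool_pos"],bot.read_state()["wrist_force"])
E
```

```text
[-0.20081608 -0.18844132  0.28075201] [0.40416525 0.31900847 0.19437404] [ 0.46743469  1.0481718  -0.61657143]
```

Emit:
servo_tool([
  {"hand":1,"x":-0.2,"y":-0.188,"z":0.1,"roll":0},
  {"hand":1,"x":-0.2,"y":-0.188,"z":0.2,"roll":0},
  {"hand":1,"x":-0.2,"y":-0.188,"z":0.2,"roll":0},
  {"hand":1,"x":-0.2,"y":-0.188,"z":0.2,"roll":0},
  {"hand":1,"x":-0.2,"y":-0.188,"z":0.2,"roll":0},
  {"hand":1,"x":-0.2,"y":-0.188,"z":0.2,"roll":0},
  {"hand":1,"x":-0.2,"y":-0.188,"z":0.2,"roll":0},
  {"hand":1,"x":-0.2,"y":-0.188,"z":0.2,"roll":0},
])

```text
time: 1.6
tool_pos: [0.4854, 0.2116, 0.0961]
tcp_rot: [0.285, 3.127, 0.002]
wrist_force: [0.3, -0.1, 0.4]
width: 0.002
grip_force: 0.0
```

```bash
python3 - <<'E'
from g import *
a=np.radians(150)
print(togo((-35+28*np.cos(a),25+28*np.sin(a),54))/.5, bot.read_state()["tool_pos"],bot.read_state()["wrist_force"])
print(R.from_rotvec(bot.read_state()["tcp_rot"]).as_matrix().round(3))
E
```

```text
[-0.00200241 -0.00677625  0.08409948] [0.48540668 0.21162269 0.09605292] [ 0.30230317 -0.13184615  0.39813537]
[[-0.984  0.181  0.002]
 [ 0.181  0.984  0.001]
 [-0.001  0.001 -1.   ]]
```

Now I'll descend: 34 mm quickly, then small steps to contact.

Emit:
servo_tool([
  {"hand":1,"x":-0.002,"y":-0.006,"z":0.05,"roll":0},
  {"hand":1,"x":-0.002,"y":-0.006,"z":0.07,"roll":0},
  {"hand":1,"x":-0.002,"y":-0.006,"z":0.078,"roll":0},
  {"hand":1,"x":-0.002,"y":-0.006,"z":0.08,"roll":0},
  {"hand":1,"x":-0.002,"y":-0.006,"z":0.082,"roll":0},
  {"hand":1,"x":-0.002,"y":-0.006,"z":0.082,"roll":0},
  {"hand":1,"x":-0.002,"y":-0.006,"z":0.082,"roll":0},
])

```text
time: 2.18
tool_pos: [0.4861, 0.2078, 0.0547]
tcp_rot: [0.285, 3.127, 0.001]
wrist_force: [0.0, 0.3, 0.0]
width: -0.002
grip_force: 0.0
```

```bash
python3 - <<'E'
from g import *
a=np.radians(150)
print(togo((-35+28*np.cos(a),25+28*np.sin(a),54))/.5, bot.read_state()["tool_pos"],bot.read_state()["wrist_force"])
E
```

```text
[0.00060045 0.00068926 0.00146333] [0.48607605 0.20776166 0.05473177] [0.0224815  0.30771532 0.00760352]
```

Emit:
servo_tool([
  {"hand":1,"x":0,"y":0,"z":0.003,"roll":0},
  {"hand":1,"x":0,"y":0,"z":0.003,"roll":0},
  {"hand":1,"x":0,"y":0,"z":0.003,"roll":0},
])

```text
time: 2.43
tool_pos: [0.4864, 0.2079, 0.0539]
tcp_rot: [0.286, 3.127, 0.002]
wrist_force: [-1.3, -0.0, 6.3]
width: 0.002
grip_force: 3.1
```

Emit:
servo_tool([
  {"hand":1,"x":0,"y":0,"z":0.0012,"roll":0},
  {"hand":1,"x":-0.0026,"y":0.0041,"z":0.0012,"roll":0},
  {"hand":1,"x":-0.0056,"y":0.008,"z":0.0012,"roll":0},
  {"hand":1,"x":-0.0089,"y":0.0116,"z":0.0012,"roll":0},
  {"hand":1,"x":-0.0125,"y":0.0149,"z":0.0012,"roll":0},
  {"hand":1,"x":-0.0164,"y":0.0179,"z":0.0012,"roll":0},
  {"hand":1,"x":-0.0205,"y":0.0205,"z":0.0012,"roll":0},
])

```text
time: 3.02
tool_pos: [0.4989, 0.216, 0.0538]
tcp_rot: [0.286, 3.126, 0.002]
wrist_force: [-1.0, -1.3, 8.4]
width: -0.002
grip_force: 4.1
```

Emit:
servo_tool([
  {"hand":1,"x":-0.0043,"y":0.0023,"z":0.0008,"roll":0},
  {"hand":1,"x":-0.0088,"y":0.0041,"z":0.0008,"roll":0},
  {"hand":1,"x":-0.0135,"y":0.0056,"z":0.0008,"roll":0},
  {"hand":1,"x":-0.0183,"y":0.0066,"z":0.0008,"roll":0},
  {"hand":1,"x":-0.0231,"y":0.0073,"z":0.0008,"roll":0},
  {"hand":1,"x":-0.028,"y":0.0075,"z":0.0008,"roll":0},
  {"hand":1,"x":-0.0329,"y":0.0073,"z":0.0008,"roll":0},
  {"hand":1,"x":-0.0377,"y":0.0066,"z":0.0008,"roll":0},
  {"hand":1,"x":-0.0425,"y":0.0056,"z":0.0008,"roll":0},
  {"hand":1,"x":-0.0472,"y":0.0041,"z":0.0008,"roll":0},
])

```text
time: 3.85
tool_pos: [0.5228, 0.2142, 0.0539]
tcp_rot: [0.286, 3.125, 0.004]
wrist_force: [-2.5, 1.1, 9.3]
width: -0.002
grip_force: 4.5
```

```bash
python3 - <<'E'
from g import *
for d in(80,70):
    a=np.radians(d)
    print(togo((-35+28*np.cos(a),25+28*np.sin(a),54))*1000)
im=read_camera("side"); crop("side",im,220,145,180,160,3,"pics/s1.png")
E
```

```text
[ 6.13092438  0.89715491 -0.16194085]
[ 1.41568169 -0.36293659 -0.1519847 ]
```

View pics/s1.png

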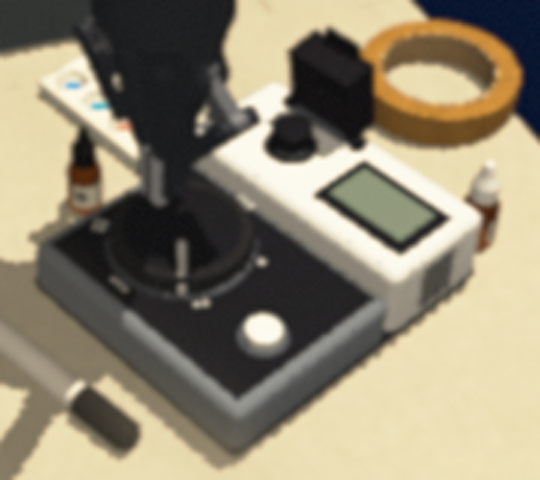

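The pointer tip is at crop (182,267), between the four-dot mark at (202,303) and the three-dot mark at (118,287). It follows well.

```bash
python3 - <<'E'
from g import *
def pa(u,v):
    w=plane("side",u,v,.054); d=w-world(P,(-35,25,54)); c,s_=np.cos(P[2]),np.sin(P[2])
    l=np.array([c*d[0]+s_*d[1],-s_*d[0]+c*d[1]]); print("pointer",l,"angle",np.degrees(np.arctan2(-l[1],-l[0])))
pa(220+182/3,145+267/3); pa(220+181/3,145+243/3)
for d in range(65,-1,-5):
    b=np.radians(d);a=np.radians(70);print(d,round(-28*(np.cos(b)-np.cos(a))/500,4),round(28*(np.sin(b)-np.sin(a))/500,4))
E
```

```text
pointer [-0.02364522 -0.02527327] angle 46.90614743786044
pointer [-0.01190026 -0.01157426] angle 44.20435974451564
65 -0.0045 -0.0019
60 -0.0088 -0.0041
55 -0.013 -0.0068
50 -0.0168 -0.0097
45 -0.0204 -0.013
40 -0.0237 -0.0166
35 -0.0267 -0.0205
30 -0.0293 -0.0246
25 -0.0316 -0.029
20 -0.0335 -0.0335
15 -0.0349 -0.0381
10 -0.036 -0.0429
5 -0.0366 -0.0477
0 -0.0368 -0.0526
```

Emit:
servo_tool([
  {"hand":1,"x":-0.0045,"y":-0.0019,"z":0,"roll":0},
  {"hand":1,"x":-0.0088,"y":-0.0041,"z":0,"roll":0},
  {"hand":1,"x":-0.013,"y":-0.0068,"z":0,"roll":0},
  {"hand":1,"x":-0.0168,"y":-0.0097,"z":0,"roll":0},
  {"hand":1,"x":-0.0204,"y":-0.013,"z":0,"roll":0},
  {"hand":1,"x":-0.0237,"y":-0.0166,"z":0,"roll":0},
  {"hand":1,"x":-0.0267,"y":-0.0205,"z":0,"roll":0},
  {"hand":1,"x":-0.0293,"y":-0.0246,"z":0,"roll":0},
  {"hand":1,"x":-0.0316,"y":-0.029,"z":0,"roll":0},
  {"hand":1,"x":-0.0325,"y":-0.031,"z":0,"roll":0},
])

```text
time: 4.73
tool_pos: [0.5368, 0.1957, 0.0539]
tcp_rot: [0.286, 3.124, 0.003]
wrist_force: [1.0, 0.6, 7.6]
width: -0.0
grip_force: 3.5
```

Emit:
servo_tool([
  {"hand":1,"x":0,"y":0,"z":-0.03,"roll":0},
  {"hand":1,"x":0,"y":0,"z":-0.1,"roll":0},
  {"hand":1,"x":0,"y":0,"z":-0.16,"roll":0},
  {"hand":1,"x":0,"y":0,"z":-0.2,"roll":0},
  {"hand":1,"x":0,"y":0,"z":-0.2,"roll":0},
  {"hand":1,"x":0,"y":0,"z":-0.2,"roll":0},
])

```text
time: 5.23
tool_pos: [0.5357, 0.1955, 0.1537]
tcp_rot: [0.286, 3.124, 0.003]
wrist_force: [0.0, 0.4, -0.4]
width: 0.001
grip_force: 0.0
```

```bash
python3 - <<'E'
from g import *
im=read_camera("side"); crop("side",im,220,145,180,160,3,"pics/s2.png")
print(togo((132,30,154))/.5,bot.read_state()["tool_pos"])
E
```

```text
[-0.28229772 -0.00972224 -0.0042448 ] [0.53437415 0.19503964 0.15175011]
```

View pics/s2.png

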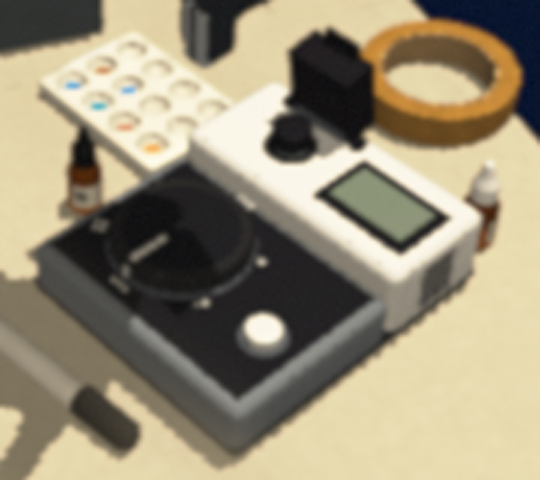

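The pointer line runs from crop (167,238) to (132,260), near the three-dot mark at (118,286). I'll check it numerically.

```bash
python3 - <<'E'
from g import *
def pa(u,v):
    w=plane("side",u,v,.054); d=w-world(P,(-35,25,54)); c,s_=np.cos(P[2]),np.sin(P[2])
    l=np.array([c*d[0]+s_*d[1],-s_*d[0]+c*d[1]]); print("pointer",l,"angle",np.degrees(np.arctan2(-l[1],-l[0])))
im=read_camera("side"); 
x0,y0,x1,y1=258,220,278,236
g=im[y0:y1,x0:x1].min(2).astype(float); m_=g>80; ys,xs=np.nonzero(m_); print(list(zip(xs+x0,ys+y0,g[m_].astype(int))))
for d in(0,-10,-20,10): 
    r=np.radians(d); print(d,[(proj("side",world(P,(-35-q*np.cos(r),25-q*np.sin(r),54)))-[220,145])*3 for q in(12,36)])
pa(220+132/3,145+260/3); pa(220+167/3,145+238/3)
print(bot.read_state()["tool_pos"])
E
```

```text
[(np.int64(273), np.int64(224), np.int64(94)), (np.int64(274), np.int64(224), np.int64(93)), (np.int64(271), np.int64(225), np.int64(83)), (np.int64(272), np.int64(225), np.int64(93)), (np.int64(273), np.int64(225), np.int64(97)), (np.int64(274), np.int64(225), np.int64(85)), (np.int64(269), np.int64(226), np.int64(81)), (np.int64(270), np.int64(226), np.int64(95)), (np.int64(271), np.int64(226), np.int64(96)), (np.int64(272), np.int64(226), np.int64(86)), (np.int64(268), np.int64(227), np.int64(88)), (np.int64(269), np.int64(227), np.int64(96)), (np.int64(270), np.int64(227), np.int64(98)), (np.int64(271), np.int64(227), np.int64(85)), (np.int64(266), np.int64(228), np.int64(85)), (np.int64(267), np.int64(228), np.int64(97)), (np.int64(268), np.int64(228), np.int64(99)), (np.int64(269), np.int64(228), np.int64(88)), (np.int64(265), np.int64(229), np.int64(97)), (np.int64(266), np.int64(229), np.int64(102)), (np.int64(267), np.int64(229), np.int64(99)), (np.int64(268), np.int64(229), np.int64(84)), (np.int64(264), np.int64(230), np.int64(94)), (np.int64(265), np.int64(230), np.int64(102)), (np.int64(266), np.int64(230), np.int64(90)), (np.int64(264), np.int64(231), np.int64(84)), (np.int64(265), np.int64(231), np.int64(83)), (np.int64(261), np.int64(235), np.int64(84))]
0 [array([166.67677892, 231.8223437 ]), array([133.69193657, 252.54687129])]
-10 [array([164.39408078, 229.65925672]), array([126.92711793, 245.88750419])]
-20 [array([162.68103742, 227.25988841]), array([121.94729893, 238.55113094])]
10 [array([169.46101185, 233.68094748]), array([142.04879859, 258.30434249])]
pointer [-0.04035273 -0.00362515] angle 5.13347315781677
pointer [-0.01505867 -0.00367408] angle 13.71140564923025
[0.53350647 0.19478774 0.15053796]
```

The pointer slope matches 0°, so the dial is in its detent. Next I go over and behind the lid.

Emit:
servo_tool([
  {"hand":1,"x":-0.07,"y":-0.005,"z":-0.01,"roll":0},
  {"hand":1,"x":-0.15,"y":-0.009,"z":-0.01,"roll":0},
  {"hand":1,"x":-0.22,"y":-0.009,"z":-0.01,"roll":0},
  {"hand":1,"x":-0.28,"y":-0.009,"z":-0.01,"roll":0},
  {"hand":1,"x":-0.28,"y":-0.009,"z":-0.01,"roll":0},
  {"hand":1,"x":-0.28,"y":-0.009,"z":-0.01,"roll":0},
  {"hand":1,"x":-0.28,"y":-0.009,"z":-0.01,"roll":0},
])

```text
time: 5.92
tool_pos: [0.6693, 0.165, 0.1539]
tcp_rot: [-0.286, -3.124, 0.002]
wrist_force: [0.3, -0.3, 0.9]
width: -0.001
grip_force: 0.0
```

```bash
python3 - <<'E'
from g import *
print(togo((132,30,98))/.5,bot.read_state()["tool_pos"])
for th in np.radians([76,65,55,45,35,25,15,8,0]):
    r=45; X=82-r*np.cos(th)+24*np.sin(th)+11*np.sin(th); Z=56+r*np.sin(th)+24*np.cos(th)-3*np.sin(th)
    print(round(np.degrees(th)),"local",X.round(1),Z.round(1),"rel to (132,98):",round((132-X)/500,3),round((98-Z)/500,3))
E
```

```text
[-0.00654148  0.00064409  0.11169966] [0.66928294 0.16498186 0.15386414]
76 local 105.1 102.6 rel to (132,98): 0.054 -0.009
65 local 94.7 104.2 rel to (132,98): 0.075 -0.012
55 local 84.9 104.2 rel to (132,98): 0.094 -0.012
45 local 74.9 102.7 rel to (132,98): 0.114 -0.009
35 local 65.2 99.7 rel to (132,98): 0.134 -0.003
25 local 56.0 95.5 rel to (132,98): 0.152 0.005
15 local 47.6 90.1 rel to (132,98): 0.169 0.016
8 local 42.3 85.6 rel to (132,98): 0.179 0.025
0 local 37.0 80.0 rel to (132,98): 0.19 0.036
```

Emit:
servo_tool([
  {"hand":1,"x":-0.006,"y":0,"z":0.05,"roll":0},
  {"hand":1,"x":-0.006,"y":0,"z":0.1,"roll":0},
  {"hand":1,"x":-0.006,"y":0,"z":0.11,"roll":0},
  {"hand":1,"x":-0.006,"y":0,"z":0.11,"roll":0},
  {"hand":1,"x":-0.006,"y":0,"z":0.11,"roll":0},
  {"hand":1,"x":-0.006,"y":0,"z":0.11,"roll":0},
])

```text
time: 6.42
tool_pos: [0.6745, 0.1652, 0.1031]
tcp_rot: [0.285, 3.127, 0.001]
wrist_force: [-0.3, 0.4, 0.3]
width: 0.001
grip_force: 0.0
```

```bash
python3 - <<'E'
from g import *
print(togo((132,30,98))/.5,bot.read_state()["tool_pos"])
E
```

```text
[ 0.00411426 -0.00185149  0.01015481] [0.67448025 0.16520428 0.10308226]
```

Emit:
servo_tool([
  {"hand":1,"x":0.03,"y":-0.002,"z":0.003,"roll":0},
  {"hand":1,"x":0.058,"y":-0.002,"z":0.0,"roll":0},
  {"hand":1,"x":0.068,"y":-0.002,"z":-0.003,"roll":0},
  {"hand":1,"x":0.078,"y":-0.002,"z":-0.005,"roll":0},
  {"hand":1,"x":0.088,"y":-0.002,"z":-0.006,"roll":0},
  {"hand":1,"x":0.098,"y":-0.002,"z":-0.006,"roll":0},
  {"hand":1,"x":0.108,"y":-0.002,"z":-0.005,"roll":0},
  {"hand":1,"x":0.118,"y":-0.002,"z":-0.003,"roll":0},
])

```text
time: 7.08
tool_pos: [0.6158, 0.1745, 0.1031]
tcp_rot: [0.286, 3.128, 0.0]
wrist_force: [0.3, 0.4, 1.1]
width: -0.001
grip_force: 0.1
```

```bash
python3 - <<'E'
from g import *
print(togo((65.2,30,99.7))/.5,bot.read_state()["tool_pos"])
im=read_camera("side"); crop("side",im,220,145,180,160,3,"pics/s3.png")
E
```

```text
[0.01884745 0.00109769 0.00678296] [0.61577079 0.17451678 0.10309702]
```

View pics/s3.png

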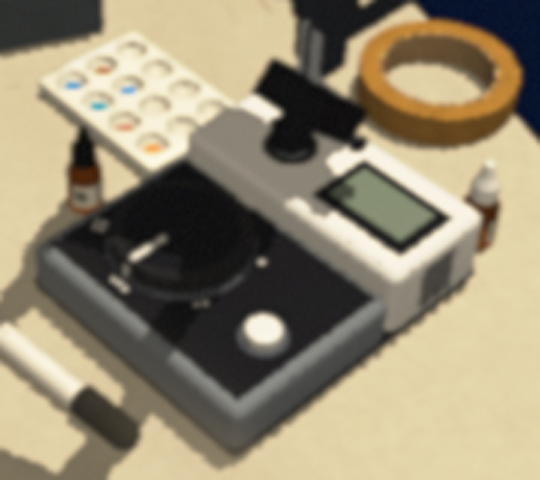

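The lid (crop 310,95) is tilting forward with the fingers behind it at (312,45), and the dial pointer still lines up. I'll continue the arc.

Emit:
servo_tool([
  {"hand":1,"x":0.012,"y":0.001,"z":0.003,"roll":0},
  {"hand":1,"x":0.022,"y":0.001,"z":0.008,"roll":0},
  {"hand":1,"x":0.032,"y":0.001,"z":0.013,"roll":0},
  {"hand":1,"x":0.041,"y":0.001,"z":0.018,"roll":0},
  {"hand":1,"x":0.049,"y":0.001,"z":0.024,"roll":0},
  {"hand":1,"x":0.056,"y":0.001,"z":0.03,"roll":0},
  {"hand":1,"x":0.063,"y":0.001,"z":0.036,"roll":0},
  {"hand":1,"x":0.069,"y":0.001,"z":0.04,"roll":0},
  {"hand":1,"x":0.069,"y":0.001,"z":0.044,"roll":0},
  {"hand":1,"x":0.069,"y":0.001,"z":0.044,"roll":0},
])

```text
time: 7.97
tool_pos: [0.5814, 0.1812, 0.0803]
tcp_rot: [-0.286, -3.128, 0.0]
wrist_force: [-0.1, -0.1, -0.8]
width: 0.001
grip_force: 0.0
```

```bash
python3 - <<'E'
from g import *
print(togo((38,30,80))/.5,bot.read_state()["tool_pos"],bot.read_state()["wrist_force"])
E
```

```text
[0.00327813 0.00049785 0.00059985] [0.58142193 0.18115033 0.0802986 ] [-0.0654506  -0.11191376 -0.7938378 ]
```

Press lightly to seat it, then lift.

Emit:
servo_tool([
  {"hand":1,"x":0,"y":0,"z":0.003,"roll":0},
  {"hand":1,"x":0,"y":0,"z":0.004,"roll":0},
  {"hand":1,"x":0,"y":0,"z":0.004,"roll":0},
  {"hand":1,"x":0,"y":0,"z":0.004,"roll":0},
])

```text
time: 8.3
tool_pos: [0.582, 0.1812, 0.08]
tcp_rot: [-0.286, -3.128, -0.0]
wrist_force: [-2.8, -0.0, 5.7]
width: 0.001
grip_force: 3.0
```

Solid stop at 80.0 mm, the shut-lid height. I'll lift and go above the key.

Emit:
servo_tool([
  {"hand":1,"x":0,"y":0,"z":-0.04,"roll":0},
  {"hand":1,"x":0,"y":0,"z":-0.08,"roll":0},
  {"hand":1,"x":0.08,"y":-0.08,"z":-0.08,"roll":0},
  {"hand":1,"x":0.178,"y":-0.168,"z":-0.04,"roll":0},
  {"hand":1,"x":0.178,"y":-0.168,"z":-0.02,"roll":0},
  {"hand":1,"x":0.178,"y":-0.168,"z":0.02,"roll":0},
  {"hand":1,"x":0.178,"y":-0.168,"z":0.02,"roll":0},
  {"hand":1,"x":0.178,"y":-0.168,"z":0.02,"roll":0},
  {"hand":1,"x":0.178,"y":-0.168,"z":0.02,"roll":0},
])

```text
time: 9.05
tool_pos: [0.4817, 0.1152, 0.0704]
tcp_rot: [0.286, 3.125, 0.002]
wrist_force: [0.8, 0.2, 0.6]
width: 0.001
grip_force: 0.0
```

```bash
python3 - <<'E'
from g import *
print(togo((-50,-54,48))/.5,bot.read_state()["tool_pos"],bot.read_state()["wrist_force"])
im=read_camera("side"); crop("side",im,220,145,180,160,3,"pics/s4.png")
E
```

```text
[ 0.00704846 -0.00177859  0.04481488] [0.48165003 0.11523854 0.07041947] [0.81319824 0.17584825 0.64770053]
```

View pics/s4.png

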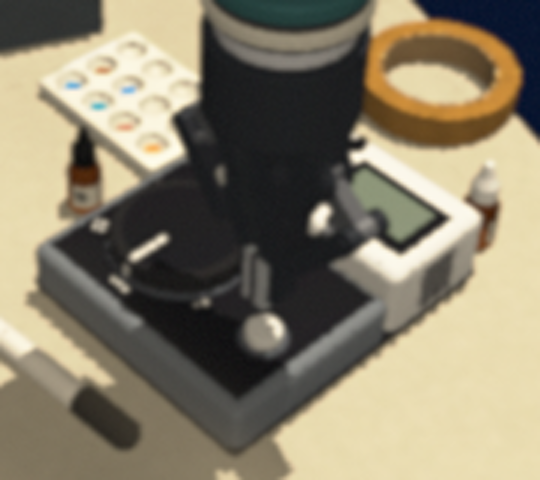

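The key at crop (265,335) is under the fingertips, and the pointer is still on the three-dot mark. Pressing.

Emit:
servo_tool([
  {"hand":1,"x":0.005,"y":-0.001,"z":0.02,"roll":0},
  {"hand":1,"x":0.005,"y":-0.001,"z":0.036,"roll":0},
  {"hand":1,"x":0.005,"y":-0.001,"z":0.044,"roll":0},
  {"hand":1,"x":0.005,"y":-0.001,"z":0.048,"roll":0},
  {"hand":1,"x":0.005,"y":-0.001,"z":0.05,"roll":0},
  {"hand":1,"x":0.005,"y":-0.001,"z":0.051,"roll":0},
  {"hand":1,"x":0.005,"y":-0.001,"z":0.051,"roll":0},
  {"hand":1,"x":0.005,"y":-0.001,"z":0.051,"roll":0},
])

```text
time: 9.77
tool_pos: [0.4769, 0.1149, 0.044]
tcp_rot: [-0.286, -3.128, -0.0]
wrist_force: [-0.7, 1.2, 5.9]
width: 0.0
grip_force: 3.0
```

Key fully in: z 44.0 mm at 5.9 N. Hold briefly, then retreat upward and clear.

Emit:
servo_tool([
  {"hand":1,"x":0,"y":0,"z":0.001,"roll":0},
  {"hand":1,"x":0,"y":0,"z":0,"roll":0},
  {"hand":1,"x":0,"y":0,"z":-0.06,"roll":0},
  {"hand":1,"x":0,"y":0,"z":-0.14,"roll":0},
  {"hand":1,"x":0,"y":0,"z":-0.22,"roll":0},
  {"hand":1,"x":0,"y":0.1,"z":-0.3,"roll":0},
  {"hand":1,"x":0,"y":0.2,"z":-0.3,"roll":0},
  {"hand":1,"x":0,"y":0.3,"z":-0.3,"roll":0},
  {"hand":1,"x":0,"y":0.4,"z":-0.3,"roll":0},
  {"hand":1,"x":0,"y":0.4,"z":-0.3,"roll":0},
])

```text
time: 10.6
tool_pos: [0.5128, 0.3114, 0.1939]
tcp_rot: [0.286, 3.128, 0.001]
wrist_force: [0.4, 0.6, 0.6]
width: 0.0
grip_force: 0.0
```

```bash
python3 - <<'E'
from g import *
print(bot.read_state()["time"],bot.read_state()["tool_pos"],bot.read_state()["wrist_force"])
im=read_camera("side"); crop("side",im,190,130,220,175,3,"pics/s5.png")
E
```

```text
10.6 [0.51280959 0.31144843 0.19389451] [0.44183613 0.55701474 0.55593794]
```

View pics/s5.png

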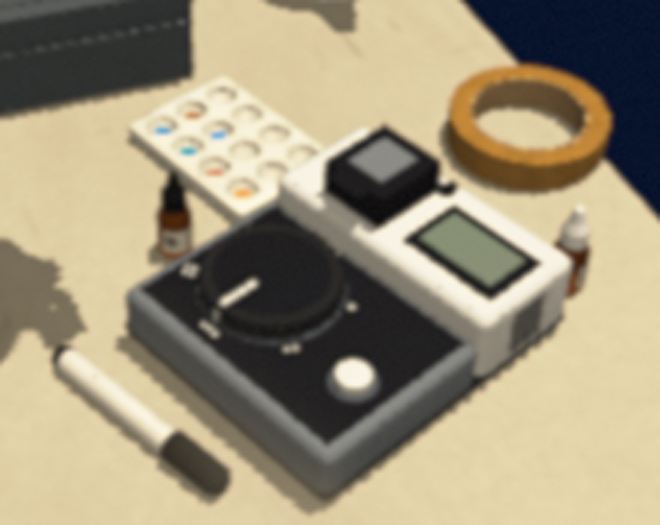

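The lid is shut (crop 382,170), the pointer is at the three-dot mark (240,292), the key is up (353,378), and nothing else has moved. Handing in.

```bash
python3 -c "
from workcell import ticket
print(ticket.finish_job())"
```

```text
the job is handed in; nothing more can be done
None
```

The job is handed in at about 10.6 s of robot time: the dial is in its detent at the three-dot mark, the lid is shut, and the read key was pressed fully in and released; the hand-in gave no verdict.

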